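# Stack the washed cheese slats to dry and show the slotted one to the camera

## Robot

A 6-joint arm with a two-finger parallel gripper is mounted at the origin on the work surface. World frame = base frame: x ahead of the robot, y to its left, z up, the work surface at z = 0. Lengths are in m, angles in rad, forces in N, time in s.
With the tool pointing down it reaches from about 0.35 to 1 m from the base axis. Payload 7.1 kg.
Tool frame: the origin (TCP) lies between the finger pads; the fingertips stand 14 mm ahead of it and the grasp point (between the pads) lies 5 mm behind it; z points along the fingers, y is the direction in which the jaws open and shut (so a half turn about z gives the same grasp; the last joint's range is limited). The gripper opens to 85 mm and grips with 20 to 120 N. Pads are 22 mm wide; open, the fingers measure 114 mm over their backs; the gripper's body (76 mm by 85 mm) begins 54 mm behind the grasp point. The pads swing forward as they close: fully open they stand 13 mm farther back than shut.
Start: joints at [-1.36, 0.423, 1.63, -0, 1.089, -0.019], TCP at [0.142, -0.609, 0.245] pointing down, gripper open.
Joint ranges: [-3, 3], [-0.9, 2.11], [0.09, 2.58], [-1.31, 4.45], [0.11, 2.69], [-2.54, 2.54]. Speed limits (rad/s): [2.39, 2.39, 3.01, 3.14, 3.14, 3.14].

## Interface

Orientations are given as a 3x3 rotation matrix whose columns are the frame's x, y, z axes.
In Python, from workcell import ctrl gives the robot as it stands.
- The arm moves only by the tool step_arm, never from a script. Its argument "plan" is a list that holds one entry, the list of rows, each a list of 4 numbers: the shift along the tool's x, y, z in mm, then the turn about the tool's z in rad. A call has 1 to 12 rows; each row is the pose to reach, as a shift and turn from the pose measured when the call began, along the tool's axes at that moment; what a row does not reach only later rows make up. A row lasts 1/10 s, in which the tool goes at most 50 mm and 8.59 degrees, less where a joint would pass 70% of its speed; a pose out of reach is approached as far as the arm can. A call with a gripper value outside its range is refused whole. "fingers" is the finger opening in mm, from 0 to 85.4, set as the call begins (left out, the last holds). The fingers move at their own pace and stop on an object; the grip force is fixed at half the most. Time passes only in rows, so rows that repeat a pose let the fingers close. It gives the time, the measured TCP pose, the force and the opening at its end, in the units of the state.
- ctrl.sense(): the state, without advancing time (a new reading comes with each control period).
- ctrl.get_image(name): name is "scene" or "side" or "wrist"; returns a dict with "img" (384x512x3 uint8, red, green, blue), "range_z" (384x512 float32, m along the optical axis (not along the pixel's ray), 0 where there is no reading), "fx", "fy", "cx", "cy" (pixels), "R" (3x3) and "t" (3): a world point X has camera coordinates R X + t. Camera axes: x right, y down, z forward; pixel columns grow to the right and rows downward; lengths in m; the calibration is good to about 2 mm. A picture is of the moment at which its call begins.
- ctrl.finish_job(): hands the job in, once; it reports no verdict.
The state is a dict: "time": time; "joint_positions": joint angles; "joint_velocities": joint speeds; "effort": joint torques, N m; "tcp_pos": TCP position; "orientation": TCP orientation; "ft_force": force on the tool from outside, world axes, zero at the start; "moment": the same for the moment, N m; "width": finger opening in m.
Only numpy, scipy, OpenCV 4.12 (cv2) and the standard library are available. Lean on these libraries where they do the work, as an engineer would, in place of code of your own. Each camera call takes 0.05 s, during which the arm holds its last target.

## Task

Finish the drying tower: lay the two plain slats as its third layer crosswise on the second, one straight above each bottom slat, and let go of them. Then pick up the slat with the slot and hold it in the air for the inspection camera, its slot centred 120 mm straight out in front of the lens, its broad face square to the line of sight and its length parallel to the two light bars; finish while still holding it there, touching nothing else with it. Leave the rest of the tower and the tubs and their lid where they are.

Things in the scene. Friction and masses are not known exactly. Their poses are not given: they have to be found in the camera images.
- plain_a_mid (a point): Beech slat 160 x 30 x 16 mm, 40 to 70 g, the same wood as all the others. Point at its centre, half-way up; x runs along its length, y across its width, z normal to its broad face. A plain slat without a slot, lying flat on the table at the start; to be laid on the tower.
- plain_b_mid (a point): Beech slat 160 x 30 x 16 mm, 40 to 70 g, the same wood as all the others. Point at its centre, half-way up; x runs along its length, y across its width, z normal to its broad face. The other plain slat lying flat on the table at the start; the two are interchangeable.
- slotted_mid (a point): Beech slat 160 x 30 x 16 mm, 40 to 70 g, the same wood as all the others. Point at its centre, half-way up; x runs along its length, y across its width, z normal to its broad face. The slotted slat, lying flat on the table at the start: a 40 x 14 mm hanging slot goes right through it near its +x end (from 30 to 70 mm from the centre); its middle is solid.
- slot (a point): Centre of the slotted slat's slot, half-way through the thickness, 50 mm from the slat's centre along its own +x; same axes as the slat.
- board: White drying board 180 x 180 x 8 mm, fixed to the table. Origin at the centre of its underside, on the table; z up. The tower stands on it: the two bottom slats run along its x at about y = +50 and -50 mm, the two of the second layer run along its y at about x = +50 and -50 mm. The top of the second layer is 40 mm above the table, so a slat of the third layer has its centre at 48 mm.
- low_a_mid (a point): Beech slat 160 x 30 x 16 mm, 40 to 70 g, the same wood as all the others. Point at its centre, half-way up; x runs along its length, y across its width, z normal to its broad face. Loose bottom slat of the tower, on the board's +y side.
- low_b_mid (a point): Beech slat 160 x 30 x 16 mm, 40 to 70 g, the same wood as all the others. Point at its centre, half-way up; x runs along its length, y across its width, z normal to its broad face. Loose bottom slat of the tower, on the board's -y side.
- up_a_mid (a point): Beech slat 160 x 30 x 16 mm, 40 to 70 g, the same wood as all the others. Point at its centre, half-way up; x runs along its length, y across its width, z normal to its broad face. Loose second-layer slat of the tower, on the board's +x side, lying across the bottom two.
- up_b_mid (a point): Beech slat 160 x 30 x 16 mm, 40 to 70 g, the same wood as all the others. Point at its centre, half-way up; x runs along its length, y across its width, z normal to its broad face. Loose second-layer slat of the tower, on the board's -x side, lying across the bottom two.
- camera: Inspection camera, fixed to the table: dark steel foot 110 x 150 mm between whose two cheeks an aluminium head (85 x 130 mm) faces up at a slant, 24 degrees from vertical, leaning roughly towards the robot; about 95 mm tall in all. Origin at the centre of its underside, on the table. On the head a round black lens (44 mm across) between two white light bars, 120 mm long.
- lens (a point): Centre of the lens glass. z points straight out of the lens along its line of sight (up at a slant); y runs along the two light bars and is level.
- focus (a point): The point 120 mm straight out in front of the lens glass, in the air; same axes as the lens (z away from the lens along its line of sight, y along the light bars).
- tub_a: Empty clear plastic tub, 84 mm across, 110 mm high, loose bystander; origin at the centre of its underside, z up. To be left where it is.
- tub_b: Empty white plastic tub, 84 mm across, 110 mm high, loose bystander; origin at the centre of its underside, z up. To be left where it is.
- lid_a: Blue tub lid lying flat, 94 mm across, 9 mm thick, loose bystander; origin at the centre of its underside, z up. To be left where it is.
Mind the look-alikes: they are no part of the job. Leave any purple or turquoise look-alike of the part that bears slotted_mid alone.

How it is judged:
On the way:
1. the two plain slats lie crosswise on the second layer, one above each bottom slat, let go (x of plain_a_mid in the frame of board between -0.025 and 0.025 m and z of plain_a_mid in the frame of board between 0.044 and 0.053 m and angle between the x axis of each of plain_a_mid, plain_b_mid and the x axis of board, either way round below 0.2 rad and angle between the z axis of each of plain_a_mid, plain_b_mid and the z axis of board, either way round below 0.1 rad and contact force between each of plain_a, plain_b and the fingers below 0.2 N and linear speed of each of plain_a, plain_b below 0.03 m/s and x of plain_b_mid in the frame of board between -0.025 and 0.025 m and z of plain_b_mid in the frame of board between 0.044 and 0.053 m and ((y of plain_a_mid in the frame of board between 0.03 and 0.07 m and y of plain_b_mid in the frame of board between -0.07 and -0.03 m) or (y of plain_a_mid in the frame of board between -0.07 and -0.03 m and y of plain_b_mid in the frame of board between 0.03 and 0.07 m)) and distance of each of low_a_mid, low_b_mid, up_a_mid, up_b_mid from where it was at the start of the episode below 0.02 m), for 0.2 s.
At the end, for the whole second after the job is handed in: Plain slats released on layer two above the bottom ones (20 mm across, 25 along, 0.2 rad), lower four moved under 20 mm. Slotted slat held still in the air, slot within 20 mm of the point 120 mm before the lens, square within 0.175, along the bars within 0.22 rad (all of step 1 and distance between slot and focus below 0.02 m and angle between the z axis of slot and the z axis of focus, either way round below 0.175 rad and angle between the x axis of slot and the y axis of focus, either way round below 0.22 rad and contact force between slotted and the fingers above 1 N and contact force between slotted and camera below 0.2 N and height (world z) of slotted_mid above 0.1 m and linear speed of slotted below 0.03 m/s); the arm keeps its last pose, push and grip.
It fails at once if a tub or the lid is moved more than 40 mm (distance of any of tub_a, tub_b, lid_a from where it was at the start of the episode above 0.04 m).
It fails at once if a tub is tipped over (angle between any of tub_a, tub_b's own z axis and vertical above 0.6 rad).
It also fails if it takes over 58 s, if anything falls off the work surface, if the arm or the gripper's body presses on something with over 40 N, if the wrist force passes 120 N, or if a joint passes its speed limit or range.

## Working session

There is one attempt and no reset: what is moved stays moved. The work goes in short steps, Python scripts to look and compute and a tool call to move; the robot and the scene stay as the last step left them, time stands still between calls to the robot, and variables do not carry over. Pictures are saved under pics/ and viewed, and the job is handed in when it is done.

Besides the shell and the picture viewer there is one more tool, called after "Request:" as name(argument=value, ...), one argument or row to a line, values as JSON. step_arm: Moves the arm, as the interface text tells. Its arguments: {"type":"object","properties":{"plan":{"type":"array","items":{"type":"array","items":{"type":"array","items":{"type":"number"}}}},"fingers":{"type":"number"}},"required":["plan"]}

```bash
mkdir -p pics; ls
python3 - <<'E'
from workcell import ctrl
import cv2,numpy as np
s=ctrl.sense();print(s)
for n in ["scene","side","wrist"]:
    d=ctrl.get_image(n);np.savez(f"{n}0.npz",**d)
    cv2.imwrite(f"pics/{n}0.png",cv2.resize(d["img"][:,:,::-1],(800,600),interpolation=cv2.INTER_CUBIC))
    R=np.array(d["R"]);print(n,d["fx"],d["cx"],d["cy"],-R.T@d["t"],R[2])
E
```

```text
pics
{'time': 0.0, 'joint_positions': array([-1.35999657e+00,  4.23859839e-01,  1.63072511e+00,  2.90354700e-06,
        1.08863750e+00, -1.89854957e-02]), 'joint_velocities': array([-1.05113934e-03, -1.62958277e-03,  6.32976081e-04,  6.34913076e-05,
       -1.29208719e-04,  5.22580806e-05]), 'effort': array([ 1.69552739e-03, -5.57375336e+01, -2.81740719e+01, -1.30015665e-04,
        7.39166426e-03,  2.01349827e-06]), 'tcp_pos': array([ 0.14227324, -0.60801901,  0.24452004]), 'orientation': array([[ 9.73715643e-01,  2.27766839e-01, -3.38506392e-04],
       [ 2.27767088e-01, -9.73714338e-01,  1.59425771e-03],
       [ 3.35105113e-05, -1.62945429e-03, -9.99998672e-01]]), 'ft_force': array([0.37133175, 0.39592962, 0.2252026 ]), 'moment': array([-0.00190824,  0.01266868,  0.03817568]), 'width': 0.08547173173714022}
scene 446.9150820221033 253.63284401590965 189.6173994679948 [0.95806119 0.50574503 1.18468549] [-0.35992124 -0.43050916 -0.82771889]
side 436.7174665654917 254.89373063521592 183.71627428525056 [0.0507434  1.04444422 0.92130233] [ 0.31687987 -0.76429863 -0.56163578]
wrist 344.7346060329847 250.47251522596147 191.13578874338543 [ 0.21143346 -0.59124894  0.37285303] [-0.27765377 -0.06360276 -0.95857346]
```

View pics/scene0.png

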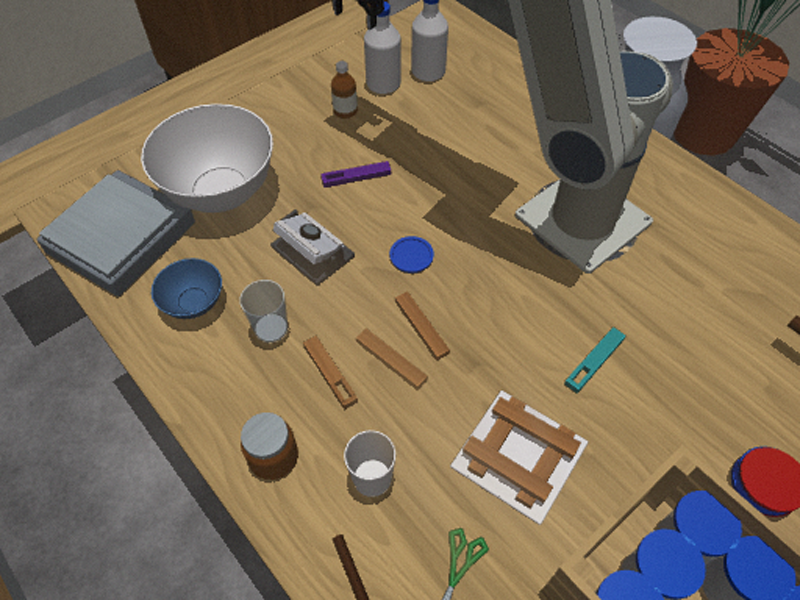

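View pics/side0.png

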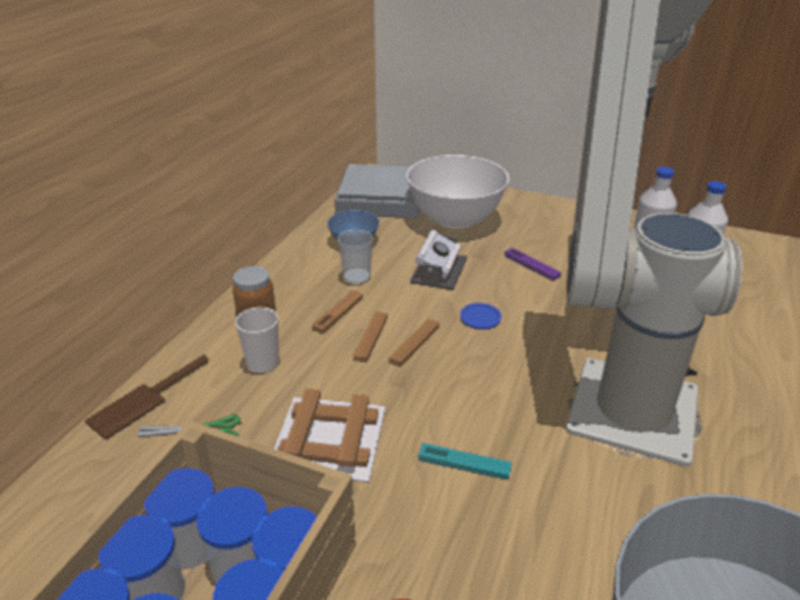

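View pics/wrist0.png

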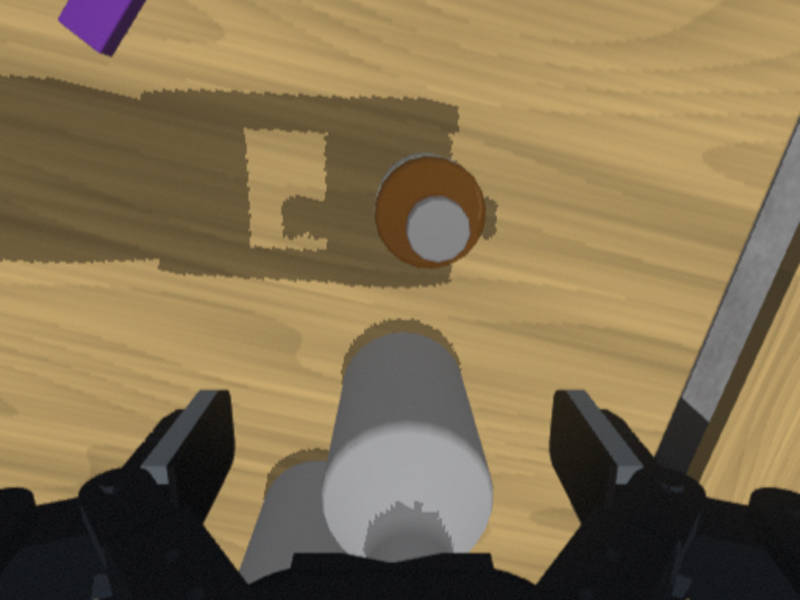

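The scene view (800x600 scale) shows these candidates for the slats:
- Beech slat with a slot: (330,370), slot at (343,390). This is the one to hold up.
- Plain beech slats: (392,357) and (422,325).
- Look-alikes to leave alone: purple (355,173) and turquoise (596,358).

The tower is at (520,455), the camera at (313,243), the tubs at (265,312) and (370,465), and the lid at (411,254).

```bash
cat > h.py <<'E'
import numpy as np,cv2
def load(n): return dict(np.load(n))
def cloud(d):
    z=d["range_z"]; v,u=np.mgrid[:z.shape[0],:z.shape[1]]
    c=np.stack([(u-d["cx"])/d["fx"]*z,(v-d["cy"])/d["fy"]*z,z],-1)
    return (c-d["t"])@d["R"]
def ray(d,px,h):
    px=np.atleast_2d(px).astype(float)
    r=np.stack([(px[:,0]-d["cx"])/d["fx"],(px[:,1]-d["cy"])/d["fy"],np.ones(len(px))],-1)@d["R"]
    o=-d["R"].T@d["t"]
    return o+r*((h-o[2])/r[:,2])[:,None]
def beech(d,lo=(3,90,60),hi=(14,255,255)):
    return cv2.inRange(cv2.cvtColor(d["img"],cv2.COLOR_RGB2HSV),lo,hi)
E
python3 - <<'E'
from h import *
for n in ["scene","side"]:
    d=load(n+"0.npz"); P=cloud(d); hsv=cv2.cvtColor(d["img"],cv2.COLOR_RGB2HSV)
    print(n,"hsv slat",[tuple(hsv[int(y*.64),int(x*.64)]) for x,y in ([(322,360),(392,357),(422,325),(450,500)] if n=="scene" else [(345,300),(371,335),(300,430),(500,330)])])
    m=beech(d); 
    N,l,st,c=cv2.connectedComponentsWithStats(m)
    for i in range(1,N):
        if st[i,4]<80: continue
        p=P[l==i]; p=p[p[:,2]>-.05]
        top=np.median(p[:,2])
        ys,xs=np.nonzero(l==i)
        print(i,st[i,4],c[i].round()/.64,"med",np.median(p,0).round(3),"zpct",np.percentile(p[:,2],[5,50,95]).round(3))
    cv2.imwrite(f"pics/m_{n}.png",m)
E
```

```text
scene hsv slat [(np.uint8(14), np.uint8(153), np.uint8(143)), (np.uint8(14), np.uint8(132), np.uint8(145)), (np.uint8(15), np.uint8(147), np.uint8(139)), (np.uint8(18), np.uint8(108), np.uint8(170))]
52 1651 [739.0625  59.375 ] med [0.958 0.506 1.185] zpct [1.185 1.185 1.185]
75 144 [342.1875  82.8125] med [ 0.188 -0.606  0.098] zpct [0.083 0.098 0.117]
  return _methods._mean(a, axis=axis, dtype=dtype,
  ret = ret.dtype.type(ret / rcount)
  ret = um.true_divide(
Traceback (most recent call last):
IndexError: index -1 is out of bounds for axis 0 with size 0
```

Run:
```python
from h import *
for n in ["scene","side"]:
    d=load(n+"0.npz"); P=cloud(d); hsv=cv2.cvtColor(d["img"],cv2.COLOR_RGB2HSV)
    z=P[...,2]; ok=d["range_z"]>0
    print(n,"table z",np.percentile(z[ok&(abs(z)<.03)],[10,50,90]).round(4))
    def comps(m,name,h,minA=60):
        N,l,st,c=cv2.connectedComponentsWithStats(m.astype(np.uint8))
        for i in range(1,N):
            if st[i,4]<minA: continue
            ys,xs=np.nonzero(l==i); p=P[l==i]
            q=ray(d,np.stack([xs,ys],1),h)[:,:2].astype(np.float32)
            (cc,s,a)=cv2.minAreaRect(q*1000)
            print(name,st[i,4],"px",(c[i]/.64).round(),"cen",q.mean(0).round(4),"rect",np.round(cc,1),np.round(s,1),round(a,1),"z",np.median(p[:,2]).round(4))
    col=cv2.inRange(hsv,(6,115,60),(16,255,255))>0
    comps(ok&(z>.0115)&(z<.021)&col,"slat",.016)
    comps(ok&(z>.033)&(z<.046)&col,"up",.040)
    white=cv2.inRange(hsv,(0,0,120),(180,50,255))>0
    comps(ok&(z>.003)&(z<.013)&white,"board",.008)
    pur=cv2.inRange(hsv,(105,150,60),(130,255,255))>0
    comps(ok&(z>.003)&(z<.02)&pur,"lid",.009)
```

```text
scene table z [-0.002   0.0015  0.009 ]
slat 425 px [422. 324.] cen [ 0.455  -0.0195] rect [454.7 -22. ] [162.8  31.7] 79.9 z 0.0168
slat 449 px [391. 357.] cen [ 0.5484 -0.0034] rect [548.8  -4.1] [ 31.8 159.6] 7.2 z 0.0168
slat 414 px [328. 368.] cen [ 0.6545 -0.0613] rect [654.7 -57.9] [160.8  31.2] 81.6 z 0.0165
slat 155 px [348. 566.] cen [0.8469 0.2448] rect [848.9 245.6] [108.6  15.2] 72.4 z 0.0175
up 603 px [536. 426.] cen [0.4534 0.28  ] rect [454.4 279. ] [ 34.4 157.7] 16.0 z 0.0405
up 632 px [508. 468.] cen [0.5443 0.3012] rect [545.1 299.1] [ 31.9 157.6] 14.3 z 0.0405
board 426 px [216. 179.] cen [ 0.5496 -0.6238] rect [ 547.4 -625.1] [ 88.8 124. ] 54.2 z 0.0083
board 199 px [488. 419.] cen [0.4948 0.2066] rect [486.2 205.9] [113.   24.5] 14.7 z 0.0085
board 84 px [541. 416.] cen [0.4174 0.2664] rect [417.8 266.1] [11.  69.6] 15.1 z 0.0087
board 425 px [522. 449.] cen [0.4899 0.2874] rect [488.3 285.9] [58.5 65.4] 15.5 z 0.0086
board 939 px [521. 482.] cen [0.5348 0.3278] rect [498.7 289.3] [180.3 178.7] 14.8 z 0.0083
board 129 px [371. 468.] cen [0.7156 0.1406] rect [715
[... 662 characters left out ...]
 [0.4525 0.2859] rect [454.6 281.2] [ 30.2 162. ] 15.9 z 0.0393
board 135 px [592. 369.] cen [ 0.0904 -0.0774] rect [ 90.6 -77.7] [36.2 67.1] 1.3 z 0.0107
board 1130 px [651. 432.] cen [-0.0378  0.0558] rect [0.  2.3] [215.6 226.6] 0.1 z 0.0108
board 128 px [286. 423.] cen [0.5865 0.2918] rect [585.9 288.9] [ 15.7 133.4] 14.5 z 0.0076
board 435 px [363. 448.] cen [0.4303 0.2916] rect [436.1 271.8] [173.7 101.8] 84.6 z 0.0073
board 309 px [326. 431.] cen [0.5088 0.2829] rect [509.6 282.8] [60.9 56.5] 15.9 z 0.0073
board 118 px [157. 429.] cen [0.7949 0.3976] rect [792.2 397. ] [74.3 23.2] 22.6 z 0.0083
lid 233 px [480. 316.] cen [ 0.3519 -0.1613] rect [ 352.8 -162.8] [81.8 81. ] 41.0 z 0.0058
```

```bash
cat >> h.py <<'E'
def mv(x,y,z,yaw,verbose=True):
    """shift in tool axes (mm) & turn to put TCP at x,y,z (m) with tool x parallel (mod pi) to yaw deg"""
    from workcell import ctrl
    s=ctrl.sense();R=np.array(s["orientation"]);p=np.array(s["tcp_pos"])
    sh=R.T@(np.array([x,y,z])-p)*1000
    yc=np.arctan2(R[1,0],R[0,0]); t=-(np.radians(yaw)-yc); t=(t+np.pi/2)%np.pi-np.pi/2
    print("t",round(s["time"],2),"tcp",p.round(4),"yaw",np.degrees(yc).round(1),"q",np.round(s["joint_positions"],2),"w",round(s["width"],4),"F",np.round(s["ft_force"],1))
    print(" -> shift",sh.round(1),"turn",round(t,3),"alt",round(t-np.sign(t)*np.pi,3))
E
python3 - <<'E'
from h import *
mv(.455,-.020,.10,79.7)
# camera points
for n in ["scene","side"]:
    d=load(n+"0.npz");P=cloud(d)
    x0,y0,x1,y1=[int(v*.64) for v in ((260,195,365,290) if n=="scene" else (400,220,480,295))]
    cv2.imwrite(f"pics/cam_{n}.png",cv2.resize(d["img"][y0:y1,x0:x1,::-1],None,fx=8,fy=8,interpolation=cv2.INTER_CUBIC)); print(n,x0,y0,x1,y1)
d=load("scene0.npz");cv2.imwrite("pics/slot_crop.png",cv2.resize(d["img"][205:270,185:285,::-1],None,fx=6,fy=6,interpolation=cv2.INTER_CUBIC))
E
```

```text
t 0.15 tcp [ 0.1423 -0.6082  0.2447] yaw 13.2 q [-1.36  0.42  1.63 -0.    1.09 -0.02] w 0.0854 F [ 1.2 -1.3 -0.1]
 -> shift [ 438.4 -501.3  145.3] turn -1.161 alt 1.98
scene 166 124 233 185
side 256 140 307 188
```

View pics/slot_crop.png

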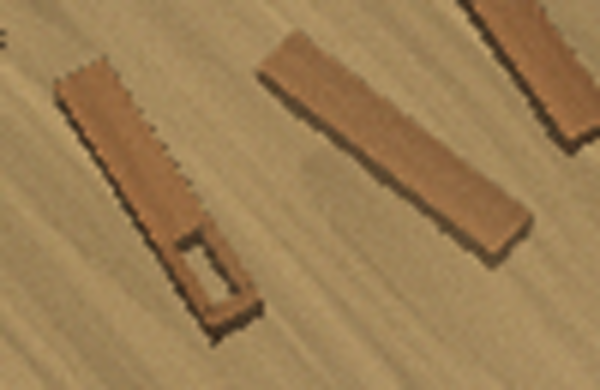

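View pics/cam_scene.png

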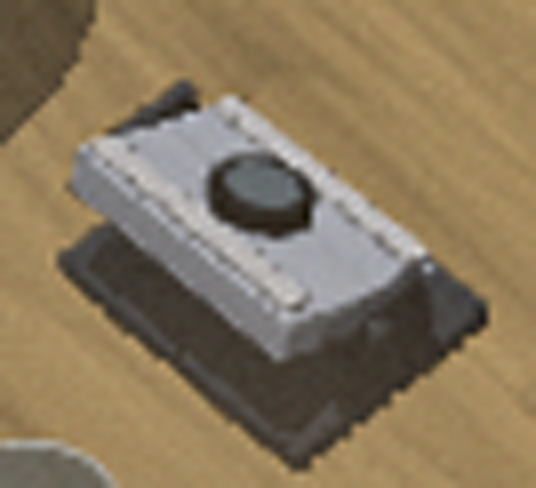

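View pics/cam_side.png

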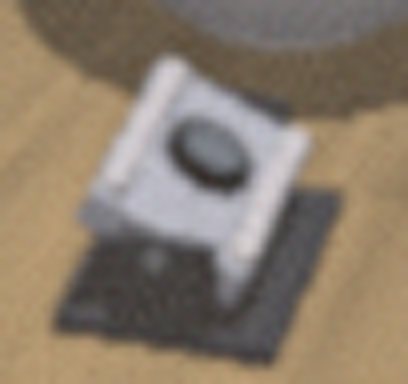

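The crop shows the slotted beech slat with its slot at (208,268) in the crop, which is original px (220,250). The two plain slats have no slot. The camera crops show the lens at scene px (198.7,147.1) and side px (282,158.8), between two light bars. I'll move over plain slat A now.

Request:
step_arm(
  plan=[
    [[438,-501,60,-1.16],[438,-501,60,-1.16],[438,-501,60,-1.16],[438,-501,60,-1.16],[438,-501,60,-1.16],[438,-501,60,-1.16],[438,-501,60,-1.16],[438,-501,60,-1.16],[438,-501,60,-1.16],[438,-501,60,-1.16],[438,-501,60,-1.16],[438,-501,60,-1.16]],
  ],
  fingers=70,
)

```text
time: 1.35
tcp_pos: [0.4233, -0.0788, 0.1915]
orientation: [[0.18, 0.984, 0.0], [0.984, -0.18, 0.001], [0.001, 0.0, -1.0]]
ft_force: [1.5, -0.9, -0.8]
width: 0.0704
```

Run:
```python
from h import *
mv(.455,-.020,.10,79.7)
d=load("scene0.npz");e=load("side0.npz")
def tri(a,b):
    A=[];B=[]
    for D,p in((d,a),(e,b)):
        o=-D["R"].T@D["t"]; r=np.array([(p[0]-D["cx"])/D["fx"],(p[1]-D["cy"])/D["fy"],1])@D["R"]; r/=np.linalg.norm(r)
        M=np.eye(3)-np.outer(r,r);A.append(M);B.append(M@o)
    x=np.linalg.lstsq(np.vstack(A),np.hstack(B),rcond=None)[0]; return x
L=tri((198.7,147.1),(282,158.8));print("lens",L.round(4))
s=lambda x,y:(166+x/8,124+y/8); t=lambda x,y:(256+x/8,140+y/8)
# bar ends: scene far bar (230,105)->(420,250); near bar (100,150)->(292,298)
# side: left bar (172,62)->(98,190)  right bar (295,135)->(228,295)
pts=[tri(s(232,105),t(295,135)),tri(s(415,252),t(228,295)),tri(s(100,147),t(172,62)),tri(s(292,298),t(98,190))]
for p in pts: print(p.round(4))
for n,D in(("scene",d),("side",e)):
    P=cloud(D);hsv=cv2.cvtColor(D["img"],cv2.COLOR_RGB2HSV)
    m=(hsv[...,1]<60)&(hsv[...,2]>110)&(np.linalg.norm(P-L,axis=-1)<.08)&(P[...,2]>.03)&(D["range_z"]>0)
    q=P[m]
    for _ in range(4):
        c=q.mean(0);U,S,V=np.linalg.svd(q-c);nn=V[2]*np.sign(V[2][2]);r=(q-c)@nn; q=q[abs(r)<.006]
    print(n,len(q),"c",c.round(4),"n",nn.round(3),"tilt",np.degrees(np.arccos(nn[2])).round(1),"az",np.degrees(np.arctan2(nn[1],nn[0])).round(1))
    print(" lens dist",((L-c)@nn).round(4))
```

```text
t 1.35 tcp [ 0.4233 -0.0788  0.1915] yaw 79.6 q [-0.21  0.22  2.09  0.    0.83 -0.03] w 0.0704 F [ 1.5 -0.9 -0.8]
 -> shift [63.5 20.6 91.5] turn -0.001 alt 3.14
lens [ 0.5012 -0.3146  0.0684]
[ 0.4767 -0.3717  0.0504]
[ 0.466  -0.2633  0.0327]
[ 0.5411 -0.3683  0.078 ]
[ 0.5315 -0.2522  0.0765]
scene 448 c [ 0.5057 -0.3111  0.0624] n [-0.341 -0.034  0.939] tilt 20.1 az -174.4
 lens dist 0.0073
side 332 c [ 0.5074 -0.3085  0.0605] n [-0.395 -0.028  0.918] tilt 23.3 az -176.0
 lens dist 0.0099
```

Request:
step_arm(
  plan=[
    [[63,21,40,0],[63,21,90,0],[63,21,130,0],[63,21,155,0],[63,21,172,0],[63,21,173.5,0],[63,21,173.5,0]],
  ],
  fingers=55,
)

```text
time: 2.05
tcp_pos: [0.4552, -0.0204, 0.0179]
orientation: [[0.18, 0.984, -0.001], [0.984, -0.18, 0.001], [0.001, -0.001, -1.0]]
ft_force: [0.0, -0.4, 0.6]
width: 0.0548
```

Run:
```python
from h import *
from workcell import ctrl
mv(.455,-.020,.018,79.7)
d=ctrl.get_image("wrist");np.savez("w1.npz",**d);cv2.imwrite("pics/w1.png",d["img"][:,:,::-1])
```

```text
t 2.05 tcp [ 0.4552 -0.0204  0.0179] yaw 79.6 q [-0.07  0.6   2.1   0.    0.44  0.11] w 0.0548 F [ 0.  -0.4  0.6]
 -> shift [ 0.4 -0.2 -0.1] turn -0.001 alt 3.14
```

View pics/w1.png

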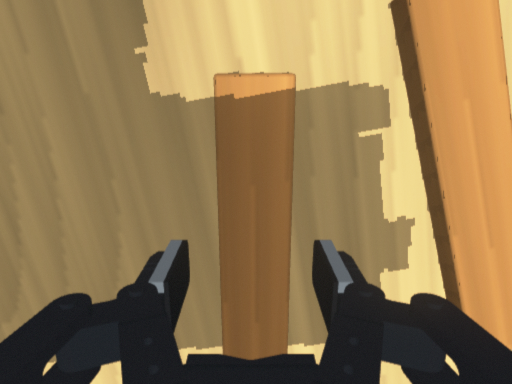

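The wrist view shows slat A at about px (255,220), running up the image and centred between the pads. I'll close on it and lift.

Request:
step_arm(
  plan=[
    [[0,0,0,0],[0,0,0,0],[0,0,0,0],[0,0,0,0],[0,0,0,0],[0,0,-15,0],[0,0,-50,0],[0,0,-90,0],[0,0,-100,0],[0,0,-100,0]],
  ],
  fingers=0,
)

```text
time: 3.1
tcp_pos: [0.4571, -0.0208, 0.1208]
orientation: [[0.18, 0.984, 0.006], [0.984, -0.18, 0.001], [0.002, 0.006, -1.0]]
ft_force: [0.3, -0.2, -0.6]
width: 0.0283
```

Run:
```python
from h import *
mv(.513,.2413,.118,15)
mv(.4871,.3379,.118,15)
```

```text
t 3.1 tcp [ 0.4571 -0.0208  0.1208] yaw 79.6 q [-0.07  0.39  2.08  0.    0.67  0.11] w 0.0283 F [ 0.3 -0.2 -0.6]
 -> shift [267.9   7.7   3.3] turn 1.128 alt -2.014
t 3.1 tcp [ 0.4571 -0.0208  0.1208] yaw 79.6 q [-0.07  0.39  2.08  0.    0.67  0.11] w 0.0283 F [ 0.3 -0.2 -0.6]
 -> shift [358.2 -35.2   3.2] turn 1.128 alt -2.014
```

Request:
step_arm(
  plan=[
    [[358,-35,3,1.13],[358,-35,3,1.13],[358,-35,3,1.13],[358,-35,3,1.13],[358,-35,3,1.13],[358,-35,3,1.13],[358,-35,3,1.13],[358,-35,3,1.13],[358,-35,3,1.13],[358,-35,3,1.13],[358,-35,3,1.13]],
  ],
)

```text
time: 4.2
tcp_pos: [0.4862, 0.3367, 0.1167]
orientation: [[0.966, 0.258, 0.004], [0.258, -0.966, -0.001], [0.004, 0.002, -1.0]]
ft_force: [0.2, -0.7, -0.4]
width: 0.0282
```

Run:
```python
from h import *
from workcell import ctrl
mv(.4871,.3379,.0585,15)
d=ctrl.get_image("wrist");np.savez("w2.npz",**d);cv2.imwrite("pics/w2.png",d["img"][:,:,::-1])
```

```text
t 4.2 tcp [0.4862 0.3367 0.1167] yaw 14.9 q [ 0.59  0.55  1.78 -0.    0.81  1.9 ] w 0.0282 F [ 0.2 -0.7 -0.4]
 -> shift [ 0.9 -1.  58.2] turn -0.001 alt 3.141
```

View pics/w2.png

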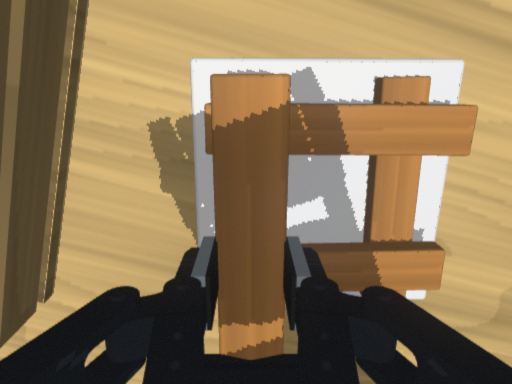

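Slat A is held at px (252,210), above the hidden bottom slat on the left. The other bottom slat shows at px (400,160). I'll lower it now.

Request:
step_arm(
  plan=[
    [[1,-1,20,0],[1,-1,40,0],[1,-1,52,0],[1,-1,56,0],[1,-1,58.5,0],[1,-1,58.5,0]],
  ],
)

```text
time: 4.85
tcp_pos: [0.4866, 0.3361, 0.0602]
orientation: [[0.966, 0.257, 0.002], [0.257, -0.966, -0.003], [0.001, 0.003, -1.0]]
ft_force: [-7.3, -7.4, 17.1]
width: 0.0282
```

Request:
step_arm(
  plan=[
    [[0,0,-1,0],[0,0,-1,0]],
  ],
)

```text
time: 5.05
tcp_pos: [0.4872, 0.336, 0.0621]
orientation: [[0.967, 0.256, 0.003], [0.256, -0.967, -0.002], [0.002, 0.003, -1.0]]
ft_force: [-0.1, 0.6, -0.4]
width: 0.0281
```

Request:
step_arm(
  plan=[
    [[0,0,0,0],[0,0,0,0],[0,0,0,0],[0,0,-20,0],[0,0,-60,0],[0,0,-90,0],[0,0,-90,0]],
  ],
  fingers=50,
)

```text
time: 5.75
tcp_pos: [0.4892, 0.3378, 0.1562]
orientation: [[0.966, 0.257, 0.009], [0.257, -0.967, 0.002], [0.01, 0.0, -1.0]]
ft_force: [-0.4, 0.8, 1.1]
width: 0.0499
```

Run:
```python
from h import *
from workcell import ctrl
mv(.549,-.002,.12,97)
d=ctrl.get_image("wrist");np.savez("w3.npz",**d);cv2.imwrite("pics/w3.png",d["img"][:,:,::-1])
```

```text
t 5.75 tcp [0.4892 0.3378 0.1562] yaw 14.9 q [ 0.59  0.49  1.76 -0.    0.88  1.9 ] w 0.0499 F [-0.4  0.8  1.1]
 -> shift [-29.7 343.7  36.1] turn -1.433 alt 1.708
```

View pics/w3.png

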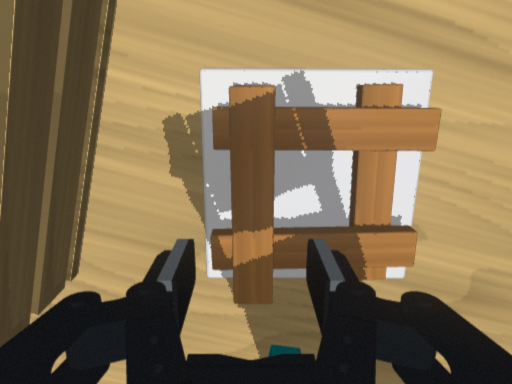

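Run:
```python
from h import *
d=load("w3.npz");P=cloud(d);hsv=cv2.cvtColor(d["img"],cv2.COLOR_RGB2HSV)
z=P[...,2]; 
for lo,hi,h in((.049,.066,.056),(.034,.047,.04)):
    m=((z>lo)&(z<hi)&(d["range_z"]>0)&(hsv[...,1]>80)).astype(np.uint8)
    m=cv2.morphologyEx(m,cv2.MORPH_OPEN,np.ones((3,3)))
    N,l,st,c=cv2.connectedComponentsWithStats(m)
    for i in range(1,N):
        if st[i,4]<400: continue
        ys,xs=np.nonzero(l==i);q=ray(d,np.stack([xs,ys],1),h)[:,:2].astype(np.float32)
        print(h,c[i].round(),cv2.minAreaRect(q*1000),np.median(z[l==i]).round(4))
```

```text
0.056 [ 56. 150.] ((467.98590087890625, 472.5543212890625), (11.623881340026855, 228.174072265625), 89.95121002197266) 0.06
0.056 [252. 191.] ((484.1457214355469, 336.0314636230469), (158.4287109375, 29.76831817626953), 15.182250022888184) 0.0557
0.04 [ 71. 143.] ((471.24822998046875, 470.7183837890625), (6.429711818695068, 228.79576110839844), 89.92674255371094) 0.0407
0.04 [221. 128.] ((528.1107177734375, 370.3957824707031), (28.639610290527344, 11.35869312286377), 13.842344284057617) 0.0397
0.04 [357. 129.] ((551.4922485351562, 277.924560546875), (29.240325927734375, 115.1960678100586), 14.819780349731445) 0.0397
0.04 [349. 248.] ((462.00274658203125, 256.032470703125), (31.624755859375, 110.78135681152344), 15.429061889648438) 0.0397
0.04 [222. 251.] ((435.8905029296875, 347.694091796875), (30.990785598754883, 15.852288246154785), 16.588836669921875) 0.0397
```

Request:
step_arm(
  plan=[
    [[-30,344,10,-1.43],[-30,344,10,-1.43],[-30,344,10,-1.43],[-30,344,10,-1.43],[-30,344,10,-1.43],[-30,344,10,-1.43],[-30,344,10,-1.43],[-30,344,20,-1.43],[-30,344,30,-1.43],[-30,344,30,-1.43],[-30,344,30,-1.43],[-30,344,30,-1.43]],
  ],
  fingers=55,
)

```text
time: 7.0
tcp_pos: [0.5471, -0.0031, 0.1236]
orientation: [[-0.115, 0.993, 0.005], [0.993, 0.115, 0.0], [-0.0, 0.005, -1.0]]
ft_force: [0.1, 1.4, 0.5]
width: 0.0552
```

Run:
```python
from h import *
from workcell import ctrl
mv(.549,-.002,.018,97)
d=ctrl.get_image("wrist");np.savez("w4.npz",**d);cv2.imwrite("pics/w4.png",d["img"][:,:,::-1])
P=cloud(d);hsv=cv2.cvtColor(d["img"],cv2.COLOR_RGB2HSV);z=P[...,2]
m=((z>.01)&(z<.024)&(d["range_z"]>0)&(hsv[...,1]>80)).astype(np.uint8)
m=cv2.morphologyEx(m,cv2.MORPH_OPEN,np.ones((3,3)))
N,l,st,c=cv2.connectedComponentsWithStats(m)
for i in range(1,N):
    if st[i,4]<400: continue
    ys,xs=np.nonzero(l==i);q=ray(d,np.stack([xs,ys],1),.016)[:,:2].astype(np.float32)
    print(c[i].round(),cv2.minAreaRect(q*1000),np.median(z[l==i]).round(4))
```

```text
t 7.0 tcp [ 0.5471 -0.0031  0.1236] yaw 96.6 q [-0.03  0.48  1.88  0.    0.77 -0.14] w 0.0552 F [0.1 1.4 0.5]
 -> shift [  0.9   1.5 105.6] turn -0.007 alt 3.135
[255. 184.] ((549.1409912109375, -3.8679885864257812), (29.472023010253906, 158.9213409423828), 7.7370076179504395) 0.0157
[399. 236.] ((658.5698852539062, -26.35657501220703), (96.80230712890625, 33.07300567626953), 81.47203063964844) 0.0156
```

View pics/w4.png

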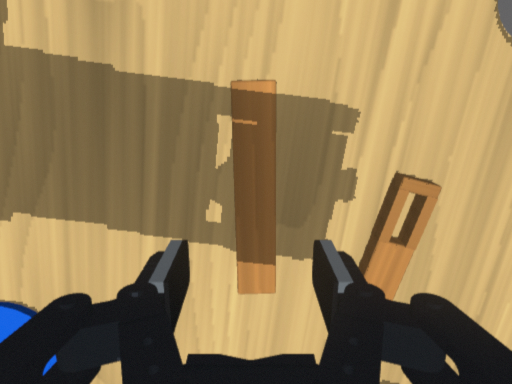

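Slat A lies at (484,336) mm, z 0.056, within about 4 mm of its target. Slat B is at px (255,184), centred between the fingers.

Request:
step_arm(
  plan=[
    [[0,2,40,-0.02],[0,2,80,-0.02],[0,2,100,-0.02],[0,2,105.5,-0.02],[0,2,105.5,-0.02],[0,2,105.5,-0.02]],
  ],
)

```text
time: 7.65
tcp_pos: [0.5507, -0.0026, 0.0194]
orientation: [[-0.135, 0.991, 0.008], [0.991, 0.135, 0.0], [-0.001, 0.008, -1.0]]
ft_force: [-0.3, 0.7, 0.4]
width: 0.0546
```

Request:
step_arm(
  plan=[
    [[0,0,0,0],[0,0,0,0],[0,0,0,0],[0,0,0,0],[0,0,0,0],[0,0,-15,0],[0,0,-50,0],[0,0,-90,0],[0,0,-105,0],[0,0,-105,0]],
  ],
  fingers=0,
)

```text
time: 8.65
tcp_pos: [0.5518, -0.0026, 0.1276]
orientation: [[-0.134, 0.991, 0.014], [0.991, 0.135, 0.0], [-0.002, 0.013, -1.0]]
ft_force: [-0.2, -0.2, -0.1]
width: 0.0278
```

Run:
```python
from h import *
mv(.513,.2413,.118,15)
```

```text
t 8.65 tcp [ 0.5518 -0.0026  0.1276] yaw 97.7 q [-0.03  0.48  1.88  0.    0.77 -0.16] w 0.0278 F [-0.2 -0.2 -0.1]
 -> shift [247.   -5.7   9.1] turn 1.444 alt -1.698
```

Request:
step_arm(
  plan=[
    [[247,-6,8,1.44],[247,-6,8,1.44],[247,-6,8,1.44],[247,-6,8,1.44],[247,-6,8,1.44],[247,-6,8,1.44],[247,-6,8,1.44],[247,-6,8,1.44],[247,-6,8,1.44],[247,-6,8,1.44],[247,-6,8,1.44],[247,-6,8,1.44]],
  ],
)

```text
time: 9.85
tcp_pos: [0.512, 0.241, 0.1181]
orientation: [[0.964, 0.266, 0.012], [0.266, -0.964, -0.001], [0.011, 0.004, -1.0]]
ft_force: [0.1, -0.3, 0.4]
width: 0.0282
```

Run:
```python
from h import *
from workcell import ctrl
mv(.513,.2413,.061,15)
d=ctrl.get_image("wrist");cv2.imwrite("pics/w5.png",d["img"][:,:,::-1])
```

```text
t 9.85 tcp [0.512  0.241  0.1181] yaw 15.4 q [ 0.42  0.51  1.85 -0.01  0.77  1.73] w 0.0282 F [ 0.1 -0.3  0.4]
 -> shift [ 0.4 -0.2 57.1] turn 0.008 alt -3.134
```

View pics/w5.png

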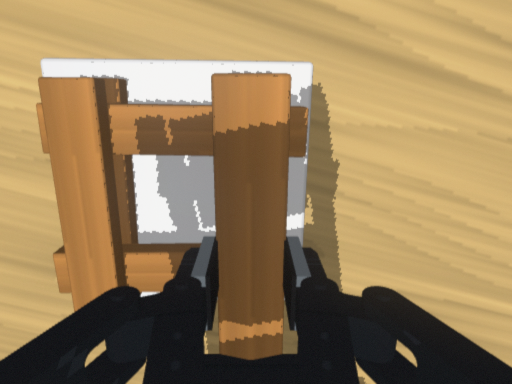

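Slat B is held at px (252,210) above the right-hand bottom slat, and slat A lies at px (80,190). I'll lower it.

Request:
step_arm(
  plan=[
    [[0,0,20,0],[0,0,40,0],[0,0,51,0],[0,0,54,0],[0,0,56,0],[0,0,57,0],[0,0,57,0]],
  ],
)

```text
time: 10.6
tcp_pos: [0.5133, 0.2412, 0.062]
orientation: [[0.964, 0.266, 0.013], [0.266, -0.964, -0.0], [0.013, 0.004, -1.0]]
ft_force: [-0.7, 0.1, 0.5]
width: 0.0285
```

Request:
step_arm(
  plan=[
    [[0,0,2,0],[0,0,2,0],[0,0,2,0]],
  ],
)

```text
time: 10.9
tcp_pos: [0.5135, 0.2413, 0.0612]
orientation: [[0.964, 0.266, 0.014], [0.266, -0.964, 0.0], [0.013, 0.004, -1.0]]
ft_force: [-3.3, -0.4, 8.9]
width: 0.0279
```

Request:
step_arm(
  plan=[
    [[0,0,0,0],[0,0,0,0],[0,0,0,0],[0,0,-20,0],[0,0,-60,0],[0,0,-90,0],[0,0,-90,0],[0,0,-90,0]],
  ],
  fingers=50,
)

```text
time: 11.7
tcp_pos: [0.5126, 0.2414, 0.1517]
orientation: [[0.964, 0.266, 0.015], [0.266, -0.964, 0.001], [0.015, 0.003, -1.0]]
ft_force: [0.2, 0.5, -0.7]
width: 0.0498
```

Run:
```python
from h import *
from workcell import ctrl
mv(.654,-.057,.12,81.5)
d=ctrl.get_image("wrist");np.savez("w6.npz",**d);cv2.imwrite("pics/w6.png",d["img"][:,:,::-1])
P=cloud(d);hsv=cv2.cvtColor(d["img"],cv2.COLOR_RGB2HSV)
z=P[...,2]; 
for lo,hi,h in((.049,.066,.056),(.034,.047,.04)):
    m=((z>lo)&(z<hi)&(d["range_z"]>0)&(hsv[...,1]>80)).astype(np.uint8)
    m=cv2.morphologyEx(m,cv2.MORPH_OPEN,np.ones((3,3)))
    N,l,st,c=cv2.connectedComponentsWithStats(m)
    for i in range(1,N):
        if st[i,4]<400: continue
        ys,xs=np.nonzero(l==i);q=ray(d,np.stack([xs,ys],1),h)[:,:2].astype(np.float32)
        print(h,c[i].round(),cv2.minAreaRect(q*1000),np.median(z[l==i]).round(4))
```

```text
t 11.7 tcp [0.5126 0.2414 0.1517] yaw 15.5 q [ 0.42  0.46  1.83 -0.01  0.83  1.73] w 0.0498 F [ 0.2  0.5 -0.7]
 -> shift [ 56.3 325.2  33.6] turn -1.153 alt 1.989
0.056 [251. 189.] ((510.3580322265625, 241.27960205078125), (158.73997497558594, 29.738208770751953), 15.377279281616211) 0.0557
0.056 [107. 185.] ((485.7425842285156, 334.7776184082031), (155.46063232421875, 31.920820236206055), 15.07536792755127) 0.0556
0.04 [176. 126.] ((543.8099975585938, 303.3642578125), (34.05975341796875, 69.4138412475586), 14.356582641601562) 0.0397
0.04 [286. 128.] ((563.9638671875, 230.24441528320312), (28.676881790161133, 17.697973251342773), 15.380463600158691) 0.0397
0.04 [186. 247.] ((452.293212890625, 278.3133850097656), (37.64469909667969, 69.90937805175781), 15.328466415405273) 0.0397
0.04 [280. 249.] ((475.4715270996094, 208.38980102539062), (30.13333511352539, 12.117151260375977), 16.379541397094727) 0.0397
0.04 [ 86. 251.] ((434.366943359375, 350.51641845703125), (30.82480239868164, 9.703130722045898), 15.327216148376465) 0.0397
```

View pics/w6.png

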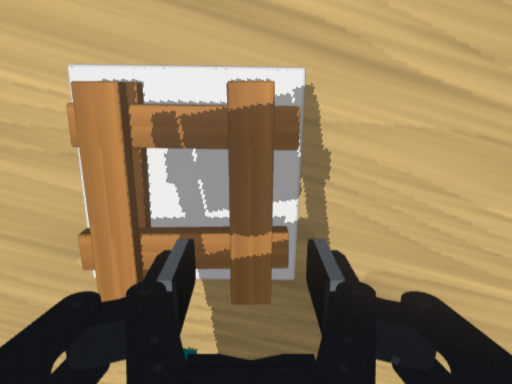

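Both plain slats lie at z 0.056: (510,241) mm and (486,335) mm, yaw about 15°. That is within a few mm of the targets. Next is the slotted slat.

Request:
step_arm(
  plan=[
    [[56,325,0,-1.15],[56,325,0,-1.15],[56,325,0,-1.15],[56,325,0,-1.15],[56,325,0,-1.15],[56,325,0,-1.15],[56,325,0,-1.15],[56,325,0,-1.15],[56,325,0,-1.15],[56,325,0,-1.15],[56,325,0,-1.15]],
  ],
  fingers=55,
)

```text
time: 12.85
tcp_pos: [0.6516, -0.0562, 0.1517]
orientation: [[0.152, 0.988, 0.012], [0.988, -0.152, 0.0], [0.002, 0.011, -1.0]]
ft_force: [0.7, 0.8, 0.6]
width: 0.055
```

Run:
```python
from h import *
from workcell import ctrl
mv(.654,-.057,.018,81.5)
d=ctrl.get_image("wrist");np.savez("w7.npz",**d);cv2.imwrite("pics/w7.png",d["img"][:,:,::-1])
P=cloud(d);hsv=cv2.cvtColor(d["img"],cv2.COLOR_RGB2HSV);z=P[...,2]
m=((z>.01)&(z<.024)&(d["range_z"]>0)&(hsv[...,1]>80)).astype(np.uint8)
m=cv2.morphologyEx(m,cv2.MORPH_OPEN,np.ones((3,3)))
N,l,st,c=cv2.connectedComponentsWithStats(m)
for i in range(1,N):
    if st[i,4]<400: continue
    ys,xs=np.nonzero(l==i);q=ray(d,np.stack([xs,ys],1),.016)[:,:2].astype(np.float32)
    print(c[i].round(),cv2.minAreaRect(q*1000),np.median(z[l==i]).round(4))
```

```text
t 12.85 tcp [ 0.6516 -0.0562  0.1517] yaw 81.2 q [-0.1   0.57  1.63  0.    0.93  0.05] w 0.055 F [0.7 0.8 0.6]
 -> shift [ -0.7   0.9 133.8] turn -0.005 alt 3.137
[432.  67.] ((798.8239135742188, 8.635406494140625), (78.44129180908203, 26.16227149963379), 86.4924087524414) 0.0173
[256. 184.] ((655.6395263671875, -58.42778778076172), (158.79457092285156, 29.874969482421875), 81.8285140991211) 0.0157
```

View pics/w7.png

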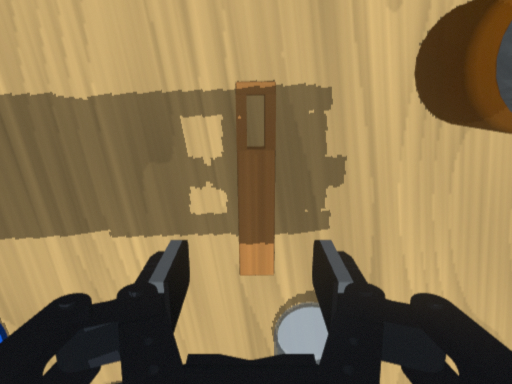

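Run:
```python
from h import *
d=load("scene0.npz");P=cloud(d)
for n,c in(("scene0.npz",(265,312)),("side0.npz",(356,255))):
    d=load(n);P=cloud(d);x,y=[int(v*.64) for v in c]
    p=P[y-28:y+28,x-18:x+18].reshape(-1,3);p=p[(p[:,2]>.03)&(p[:,2]<.13)]
    print(n,len(p),np.percentile(p,[5,50,95],axis=0).round(3))
w=load("w7.npz");o=-w["R"].T@w["t"];print("wristcam",o)
P=cloud(w);print(P[315:350,290:320].reshape(-1,3).mean(0), P[335,305])
```

```text
scene0.npz 807 [[ 0.647 -0.252  0.036]
 [ 0.682 -0.226  0.079]
 [ 0.719 -0.176  0.111]]
side0.npz 798 [[ 0.65  -0.433  0.033]
 [ 0.703 -0.238  0.064]
 [ 0.828 -0.176  0.107]]
wristcam [0.6597976  0.0158307  0.28010284]
[ 0.67692359 -0.17893679  0.04274801] [ 0.67669391 -0.17820777  0.04771032]
```

The slotted slat is at px (256,184) with its slot at (256,120), so the slot is at the +y end. Tub A's near edge is at y≈-0.17, which leaves about 70 mm. I'll descend and grip the middle.

Request:
step_arm(
  plan=[
    [[-1,3,40,-0.01],[-1,3,80,-0.01],[-1,3,115,-0.01],[-1,3,130,-0.01],[-1,3,134,-0.01],[-1,3,134,-0.01],[-1,3,134,-0.01]],
  ],
)

```text
time: 13.6
tcp_pos: [0.6576, -0.0575, 0.0199]
orientation: [[0.141, 0.99, 0.015], [0.99, -0.142, -0.0], [0.002, 0.015, -1.0]]
ft_force: [-0.0, 0.8, 0.6]
width: 0.0547
```

Request:
step_arm(
  plan=[
    [[0,0,0,0],[0,0,0,0],[0,0,0,0],[0,0,0,0],[0,0,0,0],[0,0,-15,0],[0,0,-60,0],[0,0,-110,0],[0,0,-150,0],[0,0,-170,0],[0,0,-170,0],[0,0,-170,0]],
  ],
  fingers=0,
)

```text
time: 14.8
tcp_pos: [0.6549, -0.0575, 0.1907]
orientation: [[0.142, 0.99, 0.016], [0.99, -0.142, -0.0], [0.002, 0.016, -1.0]]
ft_force: [-0.1, 0.2, -0.4]
width: 0.0283
```

Run:
```python
from h import *
mv(.452,-.319,.19,95)
```

```text
t 14.8 tcp [ 0.6549 -0.0575  0.1907] yaw 81.9 q [-0.11  0.52  1.6   0.    1.    0.03] w 0.0283 F [-0.1  0.2 -0.4]
 -> shift [-287.6 -163.8   -2.5] turn -0.229 alt 2.912
```

The slotted slat is held (opening 28 mm). The moves have no tilt axis, but the lens line leans 24°. I'll check whether "approached as far as the arm can" lets the tool lean outward at the edge of reach. The space ahead is free at this height.

Request:
step_arm(
  plan=[
    [[0,400,0,0],[0,400,0,0],[0,400,0,0],[0,400,0,0],[0,400,0,0],[0,400,0,0],[0,400,0,0],[0,400,0,0],[0,400,0,0],[0,400,0,0]],
  ],
)

```text
time: 15.8
tcp_pos: [1.03, -0.1121, 0.1766]
orientation: [[0.142, 0.99, 0.005], [0.99, -0.142, 0.001], [0.002, 0.005, -1.0]]
ft_force: [0.2, -0.0, -3.3]
width: 0.0279
```

Run:
```python
from h import *
mv(.452,-.319,.19,95)
```

```text
t 15.8 tcp [ 1.03   -0.1121  0.1766] yaw 81.8 q [-0.12  1.31  0.1   0.    1.73  0.02] w 0.0279 F [ 0.2 -0.  -3.3]
 -> shift [-286.8 -542.7  -16.5] turn -0.23 alt 2.912
```

Request:
step_arm(
  plan=[
    [[0,100,0,0],[0,100,0,0],[0,100,0,0],[0,100,0,0],[0,100,0,0]],
  ],
)

```text
time: 16.3
tcp_pos: [1.0435, -0.1167, 0.1677]
orientation: [[0.142, 0.989, 0.046], [0.99, -0.142, -0.003], [0.003, 0.046, -0.999]]
ft_force: [0.6, -0.8, -0.5]
width: 0.028
```

Run:
```python
from h import *
mv(.452,-.319,.19,95)
```

```text
t 16.3 tcp [ 1.0435 -0.1167  0.1677] yaw 81.8 q [-0.12  1.32  0.09  0.    1.69  0.02] w 0.028 F [ 0.6 -0.8 -0.5]
 -> shift [-284.1 -555.1  -48.9] turn -0.23 alt 2.912
```

Pushing against the reach limit leans the tool outward (0.046 rad so far), which is the direction needed. I'll check the joint margins before going on.

Run:
```python
from workcell import ctrl
s=ctrl.sense();print(s["joint_positions"].round(4),s["tcp_pos"],s["time"])
```

```text
[-0.1233  1.3207  0.0863  0.0022  1.6883  0.0194] [ 1.0435023  -0.11672902  0.16774367] 16.3
```

Request:
step_arm(
  plan=[
    [[0,-5,0,0],[0,-5,0,0]],
  ],
)

```text
time: 16.5
tcp_pos: [1.0387, -0.1159, 0.1697]
orientation: [[0.142, 0.989, 0.048], [0.99, -0.142, -0.004], [0.003, 0.048, -0.999]]
ft_force: [0.9, 0.6, 0.7]
width: 0.0281
```

Run:
```python
from workcell import ctrl
s=ctrl.sense();print(s["joint_positions"].round(4),s["tcp_pos"].round(4),s["orientation"][:,2].round(4),s["time"])
```

```text
[-0.1231  1.2857  0.1559  0.0022  1.6518  0.0195] [ 1.0387 -0.1159  0.1697] [ 0.0481 -0.0037 -0.9988] 16.5
```

Request:
step_arm(
  plan=[
    [[0,6,0,0],[0,14,0,0],[0,22,0,0],[0,30,0,0]],
  ],
)

```text
time: 16.9
tcp_pos: [1.0489, -0.118, 0.1693]
orientation: [[0.142, 0.988, 0.066], [0.99, -0.142, -0.006], [0.004, 0.066, -0.998]]
ft_force: [-0.0, 0.5, -0.7]
width: 0.028
```

Run:
```python
from workcell import ctrl
s=ctrl.sense();print(s["joint_positions"].round(4),s["joint_velocities"].round(3),s["tcp_pos"].round(4),s["orientation"][:,2].round(4),s["time"])
```

```text
[-0.1239  1.3196  0.0861  0.0025  1.6696  0.0187] [-0.004  0.005 -0.001  0.001 -0.056 -0.003] [ 1.0489 -0.118   0.1693] [ 0.0661 -0.0057 -0.9978] 16.9
```

The third joint rests steadily at 0.086 rad, the controller's own clamp at the end of its range, and doesn't creep further. The tilt gained is kept, so I'll push on.

Request:
step_arm(
  plan=[
    [[0,50,0,0],[0,100,0,0],[0,150,0,0],[0,200,0,0],[0,250,0,0],[0,250,0,0]],
  ],
)

```text
time: 17.5
tcp_pos: [1.0609, -0.124, 0.1596]
orientation: [[0.142, 0.984, 0.105], [0.99, -0.141, -0.01], [0.005, 0.105, -0.994]]
ft_force: [-0.4, -0.2, -0.5]
width: 0.0282
```

Run:
```python
from workcell import ctrl
s=ctrl.sense();print(s["joint_positions"].round(4),s["joint_velocities"].round(3),s["tcp_pos"].round(4),s["orientation"].round(3),s["time"])
```

```text
[-0.1284  1.3294  0.087   0.0032  1.6198  0.0143] [-0.006  0.011  0.     0.001 -0.011 -0.003] [ 1.0609 -0.124   0.1596] [[ 0.142  0.984  0.105]
 [ 0.99  -0.141 -0.01 ]
 [ 0.005  0.105 -0.994]] 17.5
```

Request:
step_arm(
  plan=[
    [[0,60,0,0],[0,120,0,0],[0,150,0,0],[0,150,0,0]],
  ],
)

```text
time: 17.9
tcp_pos: [1.0718, -0.1283, 0.1586]
orientation: [[0.142, 0.98, 0.143], [0.99, -0.141, -0.015], [0.006, 0.144, -0.99]]
ft_force: [0.8, -0.3, -0.5]
width: 0.0276
```

Request:
step_arm(
  plan=[
    [[0,60,0,0],[0,120,0,0],[0,150,0,0],[0,150,0,0]],
  ],
)

```text
time: 18.3
tcp_pos: [1.0821, -0.1321, 0.1623]
orientation: [[0.141, 0.973, 0.181], [0.99, -0.14, -0.02], [0.006, 0.182, -0.983]]
ft_force: [-0.7, 1.0, -0.7]
width: 0.0277
```

Run:
```python
from workcell import ctrl
s=ctrl.sense();print(s["joint_positions"].round(4),s["joint_velocities"].round(3),s["tcp_pos"].round(4),s["orientation"].round(3),s["time"])
```

```text
[-0.1337  1.3298  0.0871  0.0047  1.542   0.0092] [-0.004 -0.003  0.001  0.002 -0.002 -0.002] [ 1.0821 -0.1321  0.1623] [[ 0.141  0.973  0.181]
 [ 0.99  -0.14  -0.02 ]
 [ 0.006  0.182 -0.983]] 18.3
```

Request:
step_arm(
  plan=[
    [[50,60,0,0],[90,120,0,0],[120,150,0,0],[120,150,0,0]],
  ],
)

```text
time: 18.7
tcp_pos: [1.0988, -0.0488, 0.1698]
orientation: [[0.138, 0.966, 0.218], [0.99, -0.137, -0.02], [0.01, 0.218, -0.976]]
ft_force: [0.1, 0.6, -0.3]
width: 0.028
```

Request:
step_arm(
  plan=[
    [[50,60,0,0],[90,120,0,0],[120,150,0,0],[120,150,0,0]],
  ],
)

```text
time: 19.1
tcp_pos: [1.1089, 0.0242, 0.1804]
orientation: [[0.135, 0.957, 0.255], [0.991, -0.135, -0.019], [0.016, 0.255, -0.967]]
ft_force: [0.4, -0.5, -0.1]
width: 0.028
```

Run:
```python
from workcell import ctrl
s=ctrl.sense();print(s["joint_positions"].round(4),s["joint_velocities"].round(3),s["tcp_pos"].round(4),s["orientation"].round(3),s["time"])
```

```text
[ 0.017   1.317   0.0869 -0.0231  1.4803  0.1539] [ 0.087 -0.011  0.001 -0.029  0.     0.097] [1.1089 0.0242 0.1804] [[ 0.135  0.957  0.255]
 [ 0.991 -0.135 -0.019]
 [ 0.016  0.255 -0.967]] 19.1
```

Request:
step_arm(
  plan=[
    [[50,60,0,0],[90,120,0,0],[120,150,0,0],[120,150,0,0]],
  ],
)

```text
time: 19.5
tcp_pos: [1.1141, 0.0891, 0.1939]
orientation: [[0.132, 0.947, 0.292], [0.991, -0.133, -0.015], [0.025, 0.291, -0.956]]
ft_force: [-0.3, 0.6, -0.1]
width: 0.0278
```

Request:
step_arm(
  plan=[
    [[50,60,0,0],[90,120,0,0],[120,150,0,0],[120,150,0,0]],
  ],
)

```text
time: 19.9
tcp_pos: [1.1158, 0.1471, 0.2104]
orientation: [[0.128, 0.936, 0.328], [0.991, -0.132, -0.009], [0.035, 0.326, -0.945]]
ft_force: [-0.3, 1.1, -0.5]
width: 0.028
```

Request:
step_arm(
  plan=[
    [[50,60,0,0],[90,120,0,0],[120,150,0,0],[120,150,0,0]],
  ],
)

```text
time: 20.3
tcp_pos: [1.1149, 0.1987, 0.2296]
orientation: [[0.123, 0.923, 0.364], [0.991, -0.131, -0.001], [0.047, 0.361, -0.932]]
ft_force: [1.0, 0.2, -0.6]
width: 0.028
```

Run:
```python
from workcell import ctrl
s=ctrl.sense();print(s["joint_positions"].round(4),s["joint_velocities"].round(3),s["tcp_pos"].round(4),s["orientation"].round(3),s["time"])
```

```text
[ 0.1829  1.2793  0.0868 -0.068   1.4096  0.3132] [ 0.063 -0.02   0.004 -0.026  0.023  0.067] [1.1149 0.1987 0.2296] [[ 0.123  0.923  0.364]
 [ 0.991 -0.131 -0.001]
 [ 0.047  0.361 -0.932]] 20.3
```

Request:
step_arm(
  plan=[
    [[50,60,0,0],[90,120,0,0],[120,150,0,0],[120,150,0,0]],
  ],
)

```text
time: 20.7
tcp_pos: [1.112, 0.2447, 0.2514]
orientation: [[0.117, 0.91, 0.398], [0.991, -0.131, 0.008], [0.06, 0.394, -0.917]]
ft_force: [-0.3, 0.8, -0.2]
width: 0.0278
```

```bash
cat > tgt.py <<'E'
from h import *
from workcell import ctrl
def goal(lens,tilt,baz,lift=0,slot_off=None,verbose=1):
    """baz: bar azimuth deg. slot at +tool x 50mm if tool x ~ slat x"""
    s=ctrl.sense();R=np.array(s["orientation"]);p=np.array(s["tcp_pos"])
    b=np.array([np.cos(np.radians(baz)),np.sin(np.radians(baz)),0]); 
    h=np.array([-b[1],b[0],0]);  # horizontal direction of lean (az baz+90 -> towards robot)
    n=np.sin(tilt)*h+np.cos(tilt)*np.array([0,0,1])
    foc=np.array(lens)+.12*n
    # turn about tool z bringing x closest to b
    bt=R.T@b; t=np.arctan2(bt[1],bt[0])
    Rz=np.array([[np.cos(t),-np.sin(t),0],[np.sin(t),np.cos(t),0],[0,0,1]]);R2=R@Rz
    off=slot_off if slot_off is not None else np.array([.05,0,.0115])
    tcp=foc-R2@off
    print("t",s["time"],"tcp",p.round(4),"q",s["joint_positions"].round(3))
    print("focus",foc.round(4),"n",n.round(3),"toolz",R[:,2].round(3),"angle err",np.arccos(-R2[:,2]@n).round(3),"bar err",np.arccos(R2[:,0]@b).round(3))
    print("tcp goal",tcp.round(4),"shift",(R.T@(tcp-p)*1000).round(1),"turn",t.round(3))
    return R,p,tcp,t
E
python3 - <<'E'
from tgt import *
R,p,tcp,t=goal((.501,-.3146,.0695),.419,95)
print(R.round(3))
for via in([.75,.05,.3],[.6,-.05,.3],[.45,-.25,.32]): print(via,(R.T@(np.array(via)-p)*1000).round(0))
E
```

```text
t 20.7 tcp [1.112  0.2447 0.2514] q [ 0.227  1.262  0.087 -0.083  1.391  0.354]
focus [ 0.4524 -0.3189  0.1791] n [-0.405 -0.035  0.913] toolz [ 0.398  0.008 -0.917] angle err 0.028 bar err 0.026
tcp goal [ 0.4516 -0.3688  0.1909] shift [-688.9 -544.3 -212.7] turn -0.211
[[ 0.117  0.91   0.398]
 [ 0.991 -0.131  0.008]
 [ 0.06   0.394 -0.917]]
[0.75, 0.05, 0.3] [-232. -285. -190.]
[0.6, -0.05, 0.3] [-349. -408. -251.]
[0.45, -0.25, 0.32] [-564. -510. -331.]
```

The tool now leans 24° (0.028 rad from the lens line). I'll go back in over free space to above the camera.

Request:
step_arm(
  plan=[
    [[-60,-50,-40,0],[-110,-100,-80,0],[-150,-150,-110,0],[-190,-200,-140,0],[-230,-250,-170,0],[-260,-300,-200,-0.05],[-300,-350,-220,-0.1],[-350,-400,-250,-0.15],[-350,-408,-251,-0.21],[-350,-408,-251,-0.21],[-350,-408,-251,-0.21],[-350,-408,-251,-0.21]],
  ],
)

```text
time: 21.9
tcp_pos: [0.6307, -0.0341, 0.2988]
orientation: [[-0.075, 0.914, 0.399], [0.997, 0.079, 0.008], [-0.024, 0.399, -0.917]]
ft_force: [0.1, -1.6, -0.6]
width: 0.0278
```

Run:
```python
from tgt import *
R,p,tcp,t=goal((.501,-.3146,.0695),.419,95)
for via in(tcp+[0,0,.12],tcp+[0,0,.06]): print(via.round(3),(R.T@(np.array(via)-p)*1000).round(0))
d=ctrl.get_image("scene");cv2.imwrite("pics/s8.png",cv2.resize(d["img"][:,:,::-1],(800,600)))
```

```text
t 21.9 tcp [ 0.6307 -0.0341  0.2988] q [-0.093  0.229  1.838  0.073  0.668 -0.222]
focus [ 0.4524 -0.3189  0.1791] n [-0.405 -0.035  0.913] toolz [ 0.399  0.008 -0.917] angle err 0.028 bar err 0.027
tcp goal [ 0.4516 -0.3688  0.1909] shift [-317.5 -233.    24.7] turn -0.001
[ 0.452 -0.369  0.311] [-320. -185.  -85.]
[ 0.452 -0.369  0.251] [-319. -209.  -30.]
```

View pics/s8.png

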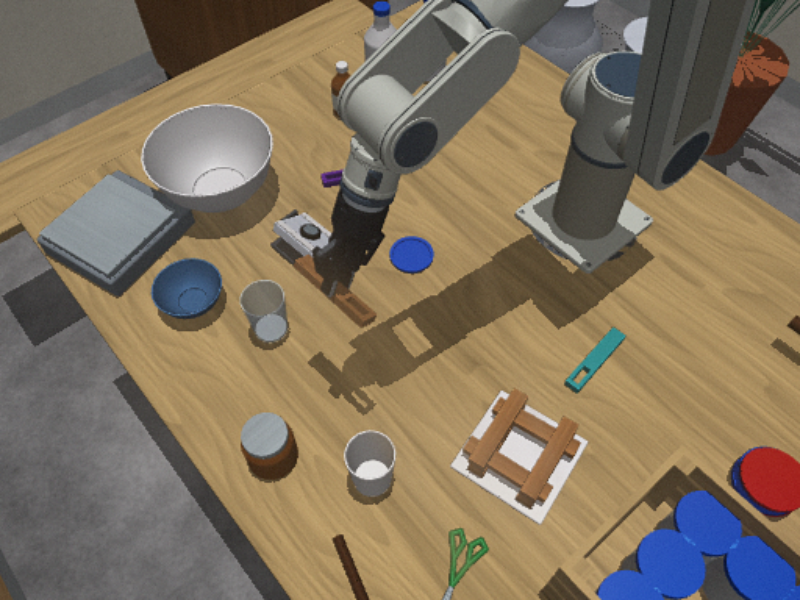

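The scene shows the slotted slat held tilted at (345,290) with its slot at (358,308). The tower is complete at (520,450), and the tubs and lid haven't moved. I'll move above the focus point.

Request:
step_arm(
  plan=[
    [[-40,-25,-12,0],[-80,-50,-24,0],[-120,-75,-36,0],[-160,-100,-48,0],[-200,-125,-58,0],[-240,-145,-68,0],[-280,-170,-78,0],[-310,-182,-84,0],[-320,-185,-85,0],[-320,-185,-85,0],[-320,-185,-85,0]],
  ],
)

```text
time: 23.05
tcp_pos: [0.4449, -0.3694, 0.3103]
orientation: [[-0.075, 0.917, 0.392], [0.997, 0.078, 0.008], [-0.023, 0.392, -0.92]]
ft_force: [0.0, 0.2, -1.5]
width: 0.0283
```

Run:
```python
from tgt import *
R,p,tcp,t=goal((.501,-.3146,.0695),.419,95)
for n in("wrist","side"):
    d=ctrl.get_image(n);np.savez(f"{n}9.npz",**d);cv2.imwrite(f"pics/{n}9.png",cv2.resize(d["img"][:,:,::-1],(800,600)))
```

```text
t 23.05 tcp [ 0.4449 -0.3694  0.3103] q [-0.865  0.185  1.864  0.408  0.872 -1.175]
focus [ 0.4524 -0.3189  0.1791] n [-0.405 -0.035  0.913] toolz [ 0.392  0.008 -0.92 ] angle err 0.031 bar err 0.026
tcp goal [ 0.4517 -0.3688  0.1909] shift [  2.9 -40.5 112.5] turn -0.002
```

View pics/wrist9.png

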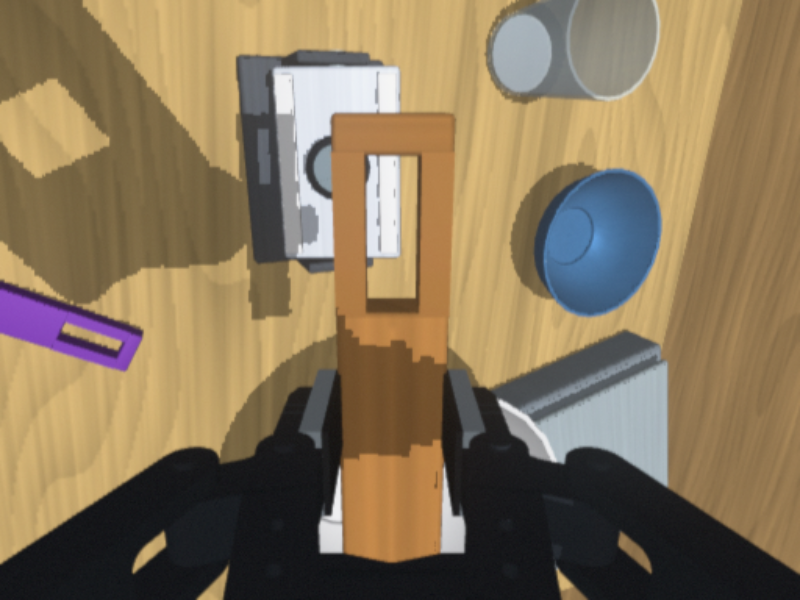

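View pics/side9.png

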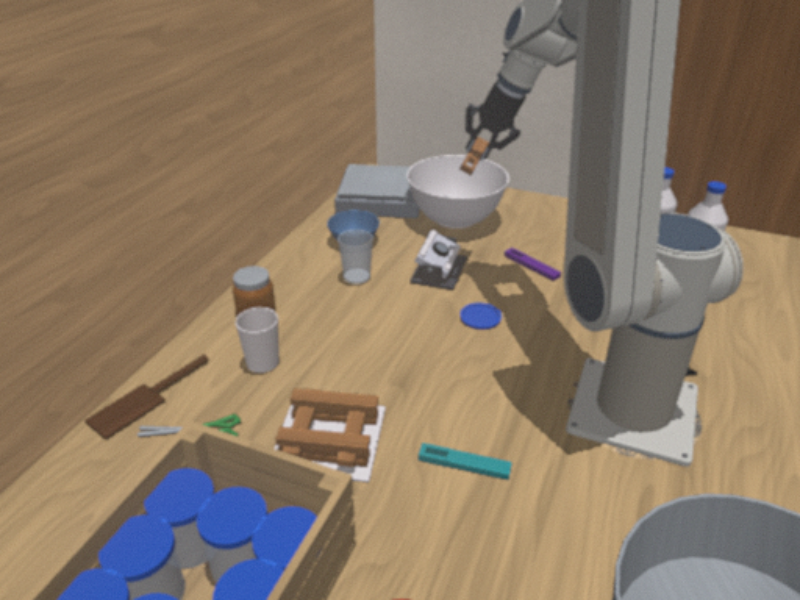

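The wrist view shows the slat over the camera: lens at (325,165), light bars at about (285,165) and (388,165), all parallel to the slat. The slot is at (393,230). I'll refine the lens from this closer view and check the bowl for clearance.

Run:
```python
from tgt import *
d=load("wrist9.npz");P=cloud(d);hsv=cv2.cvtColor(d["img"],cv2.COLOR_RGB2HSV);ok=d["range_z"]>0
L0=np.array([.501,-.3146,.069])
m=ok&(hsv[...,1]<70)&(hsv[...,2]>140)&(np.linalg.norm(P-L0,axis=-1)<.085)&(P[...,2]>.025)&(P[...,2]<.11)
q=P[m]
for _ in range(5):
    c=q.mean(0);V=np.linalg.svd(q-c,full_matrices=False)[2];n=V[2]*np.sign(V[2][2]);q=q[abs((q-c)@n)<.005]
print(len(q),"c",c.round(4),"n",n.round(3),"tilt",np.arccos(n[2]).round(3),"az",np.degrees(np.arctan2(n[1],n[0])).round(1))
# dark lens
v,u=np.mgrid[:384,:512]
lm=ok&(hsv[...,2]<110)&(u>190)&(u<240)&(v>80)&(v<135)&(abs((P-c)@n)<.03)
N,l,st,cc=cv2.connectedComponentsWithStats(lm.astype(np.uint8));i=1+st[1:,4].argmax();print(st[i],cc[i])
p=P[l==i];print("lens pts med",np.median(p,0).round(4),"height over plane",np.percentile((p-c)@n,[10,50,90]).round(4))
# circle fit of left contour
cnt=max(cv2.findContours((l==i).astype(np.uint8),cv2.RETR_EXTERNAL,cv2.CHAIN_APPROX_NONE)[0],key=len)[:,0]
print("bbox",cnt.min(0),cnt.max(0))
# bars: brightest
b=cv2.inRange(hsv,(0,0,225),(180,60,255))>0; b&=ok&(abs((P-c)@n)<.02)&(np.linalg.norm(P-c,axis=-1)<.09)
N,l2,st,cc=cv2.connectedComponentsWithStats(b.astype(np.uint8))
for j in range(1,N):
    if st[j,4]>40: print("bar",st[j],P[l2==j].mean(0).round(4),cv2.fitLine(P[l2==j][:,:2].astype(np.float32),cv2.DIST_L2,0,.01,.01).ravel().round(3))
# bowl
w=ok&(P[...,1]<-.42)&(P[...,2]>.05)&(P[...,2]<.25)
for f in("scene0.npz",):
    e=load(f);Q=cloud(e);x0,y0,x1,y1=[int(t*.64) for t in(140,100,275,215)]
    s=Q[y0:y1,x0:x1].reshape(-1,3);s=s[s[:,2]>.05];print("bowl",s.min(0).round(3),s.max(0).round(3),np.percentile(s,[1,99],axis=0).round(3))
# slat top face & slot in wrist
ms=ok&cv2.inRange(hsv,(5,100,60),(18,255,255)).astype(bool)&(d["range_z"]<.25)
N,l3,st,cc=cv2.connectedComponentsWithStats(ms.astype(np.uint8));i=1+st[1:,4].argmax();q=P[l3==i]
for _ in range(4):
    c2=q.mean(0);V=np.linalg.svd(q-c2,full_matrices=False)[2];n2=V[2]*np.sign(V[2][2]);q=q[abs((q-c2)@n2)<.003]
print("slat n",n2.round(3),"c",c2.round(4),len(q))
# slot hole: inside slat bbox region not slat
hole=(~ms)&(u>228)&(u<272)&(v>92)&(v<202)
N,l4,st,cc=cv2.connectedComponentsWithStats(hole.astype(np.uint8));i=1+st[1:,4].argmax()
ys,xs=np.nonzero(l4==i);print("hole",st[i],cc[i])
o=-d["R"].T@d["t"]
def toplane(px,pt,nn):
    r=np.array([(px[0]-d["cx"])/d["fx"],(px[1]-d["cy"])/d["fy"],1])@d["R"];return o+r*((pt-o)@nn)/(r@nn)
a=toplane((st[i][0]+st[i][2]/2,st[i][1]),c2,n2);bb=toplane((st[i][0]+st[i][2]/2,st[i][1]+st[i][3]),c2,n2)
print("slot ends top plane",a.round(4),bb.round(4),"len",np.linalg.norm(a-bb).round(4))
s=ctrl.sense();print("tool",s["tcp_pos"].round(4), "slot in tool frame",(np.array(s["orientation"]).T@((a+bb)/2-n2*.008-s["tcp_pos"])).round(4))
```

```text
6041 c [ 0.5016 -0.3087  0.0602] n [-0.4   -0.026  0.916] tilt 0.412 az -176.3
[196  87  16  40 230] [202.41304348 105.30869565]
lens pts med [ 0.4879 -0.3146  0.0629] height over plane [0.0069 0.008  0.009 ]
bbox [196  87] [211 126]
bar [ 176   43   79  121 3129] [ 0.4978 -0.2872  0.0583] [ 0.134  0.991  0.498 -0.287]
bar [ 235  100   20   64 1091] [ 0.5346 -0.3409  0.0747] [ 0.057 -0.998  0.535 -0.341]
bowl [ 0.419 -0.742  0.05 ] [0.958 0.506 1.185] [[ 0.425 -0.734  0.051]
 [ 0.739 -0.462  0.135]]
slat n [-0.376 -0.004  0.927] c [ 0.4447 -0.3521  0.3039] 16515
hole [ 233   99   34   92 2968] [249.87668464 143.99932615]
slot ends top plane [ 0.4406 -0.3004  0.3024] [ 0.4433 -0.3366  0.3033] len 0.0363
tool [ 0.4452 -0.3688  0.3103] slot in tool frame [ 0.0505 -0.002   0.014 ]
```

Run:
```python
from tgt import *
d=load("wrist9.npz");o=-d["R"].T@d["t"]
c=np.array([.5016,-.3087,.0602]);n=np.array([-.403,-.03,.914]);n/=np.linalg.norm(n)
for px in((216,106.5),):
    r=np.array([(px[0]-d["cx"])/d["fx"],(px[1]-d["cy"])/d["fy"],1])@d["R"];print("lens wrist",(o+r*((c+n*.0085-o)@n)/(r@n)).round(4))
goal((.501,-.3146,.069),.416,94.5,slot_off=np.array([.0505,-.001,.0125]))
```

```text
lens wrist [ 0.502  -0.3155  0.0694]
t 23.15 tcp [ 0.4452 -0.3688  0.3103] q [-0.864  0.184  1.864  0.408  0.872 -1.176]
focus [ 0.4527 -0.3184  0.1788] n [-0.403 -0.032  0.915] toolz [ 0.392  0.008 -0.92 ] angle err 0.026 bar err 0.022
tcp goal [ 0.4522 -0.3688  0.1917] shift [  2.2 -40.1 111.8] turn 0.007
```

The wrist view puts the lens at (0.502,-0.3155,0.0694), which agrees within 1 mm. I'll lower to the focus.

Request:
step_arm(
  plan=[
    [[1,-10,25,0],[2,-20,55,0],[2,-30,80,0],[2,-36,98,0],[2,-39,108,0],[2,-40,112,0],[2,-40,112,0],[2,-40,112,0],[2,-40,112,0]],
  ],
)

```text
time: 24.05
tcp_pos: [0.4527, -0.3694, 0.1926]
orientation: [[-0.077, 0.916, 0.394], [0.997, 0.08, 0.007], [-0.025, 0.393, -0.919]]
ft_force: [-0.6, -0.1, -0.6]
width: 0.0279
```

Run:
```python
from tgt import *
goal((.5015,-.315,.069),.416,94.5,slot_off=np.array([.0505,-.001,.0125]))
for n in("scene","side","wrist"):
    d=ctrl.get_image(n);np.savez(f"{n}10.npz",**d);cv2.imwrite(f"pics/{n}10.png",cv2.resize(d["img"][:,:,::-1],(800,600)))
```

```text
t 24.05 tcp [ 0.4527 -0.3694  0.1926] q [-0.854  0.357  1.952  0.534  0.634 -1.338]
focus [ 0.4532 -0.3188  0.1788] n [-0.403 -0.032  0.915] toolz [ 0.394  0.007 -0.919] angle err 0.027 bar err 0.024
tcp goal [ 0.4526 -0.3692  0.1917] shift [ 0.2 -0.4  0.8] turn 0.008
```

View pics/scene10.png

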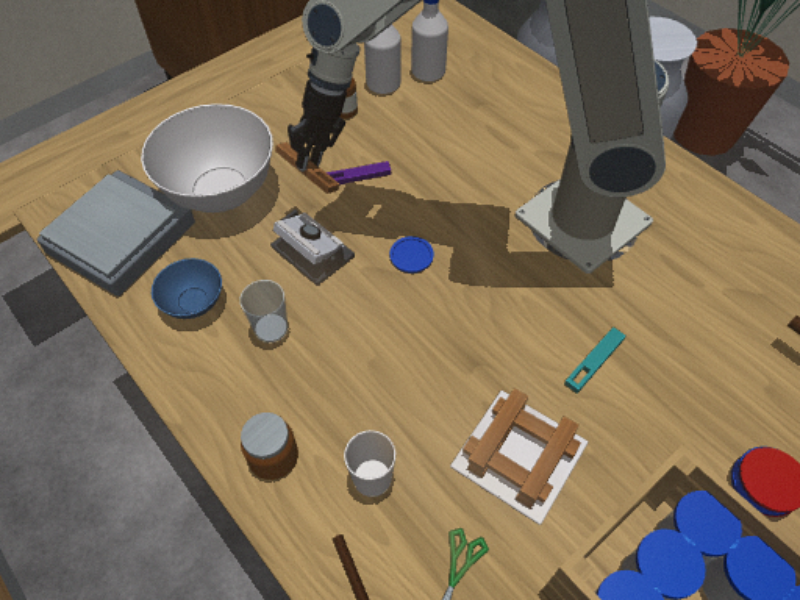

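View pics/wrist10.png

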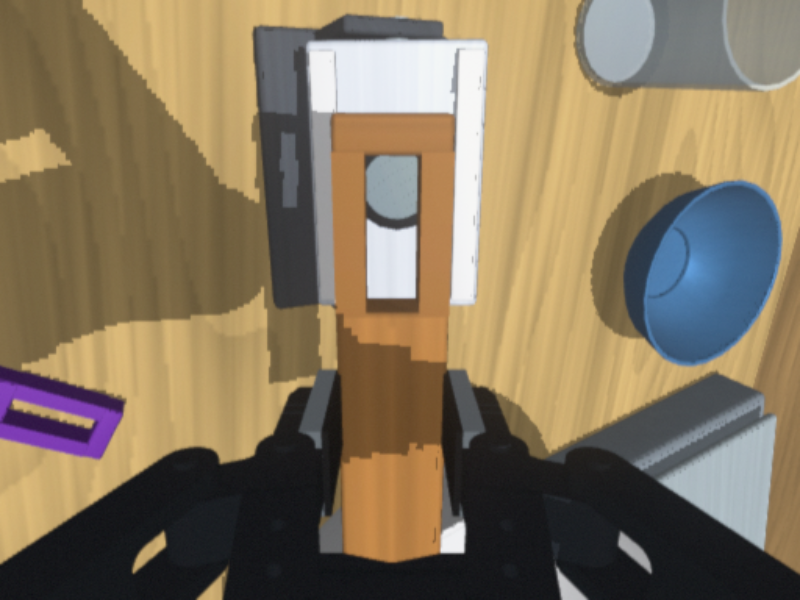

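The lens shows through the slot at (392,190), centred across its width, with the light bars parallel on both sides. The computed slot error is about 1 mm and the tilt error about 0.03 rad. Nothing else has moved. I'll let it settle and hand in.

Request:
step_arm(
  plan=[
    [[0,0,0,0],[0,0,0,0],[0,0,0,0],[0,0,0,0]],
  ],
)

```text
time: 24.6
tcp_pos: [0.4525, -0.3693, 0.1923]
orientation: [[-0.076, 0.916, 0.393], [0.997, 0.08, 0.008], [-0.024, 0.393, -0.919]]
ft_force: [0.4, 0.4, -0.7]
width: 0.028
```

Run:
```python
from tgt import *
goal((.5015,-.315,.069),.416,94.5,slot_off=np.array([.0505,-.001,.0125]))
s=ctrl.sense();print(s["width"],s["joint_velocities"].round(3),s["ft_force"].round(2))
print(ctrl.finish_job())
```

```text
t 24.6 tcp [ 0.4525 -0.3693  0.1923] q [-0.854  0.357  1.952  0.534  0.634 -1.338]
focus [ 0.4532 -0.3188  0.1788] n [-0.403 -0.032  0.915] toolz [ 0.393  0.008 -0.919] angle err 0.026 bar err 0.023
tcp goal [ 0.4527 -0.3692  0.1917] shift [ 0.1 -0.   0.6] turn 0.008
0.028037938810430086 [ 0.002  0.001  0.     0.     0.001 -0.002] [ 0.41  0.43 -0.68]
the job is handed in; nothing more can be done
None
```

I laid both plain slats as the third layer and let go of them, then handed the job in at 24.6 s with the slotted slat held in front of the lens. No verdict is reported; the one thing that could fail the job is the joint reading in the last bullet.

- **Tower:** the wrist camera put both plain slats within a few mm of their targets above the bottom slats, tops at z ≈ 0.056 m and turned about 15° like the board. I compared the lower slats, tubs and lid with the start only by eye in the pictures, and saw no movement.
- **Slotted slat:** the last computed values were slot about 1 mm from the focus, face 0.026 rad off square and length 0.023 rad off the light bars. The arm was still, and the lens was visible through the slot. The slat's own plane, measured once higher up, was about 1° off the tool's, well inside tolerance.
- **How it was tilted:** the moves have no tilt axis, so I commanded poses beyond the arm's reach. Each one let the tool lean outward a little, until it leaned 24°.
- **Joint at its limit:** during that, joint 3 rested at the end of its range and read 0.086–0.087 rad, while the task gives the limit as 0.09. That may be rounding. If the range is checked strictly at 0.090, it would count as a failure.

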